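Build the test-sieve stack on the shaker

ROBOT

A 6-joint arm with a two-finger parallel gripper is mounted at the origin on the work surface. World frame = base frame: x ahead of the robot, y to its left, z up, the work surface at z = 0. Lengths are in m, angles in rad, forces in N, time in s.
With the tool pointing down it reaches from about 0.35 to 0.875 m from the base axis. Payload 4.2 kg.
Tool frame: the origin (TCP) lies midway between the tips of the shut fingers; the grasp point (between the pads) lies 19 mm behind it; z points along the fingers, x is the direction in which the jaws open and shut, and the axes are right-handed (so a half turn about z gives the same grasp; the last joint's range is limited). The gripper opens to 87 mm and grips with 3 to 60 N. Pads are 19 mm wide; open, the fingers measure 117 mm over their backs; the gripper's body (75 mm by 190 mm) begins 51 mm behind the grasp point.
Start: joints at [-0.974, 0.385, 0.008, 0, -1.194, -0.259], TCP at [0.207, -0.59, 0.223] pointing down, gripper open.
Joint ranges: [-3.14, 3.14], [-1.21, 2.06], [-1.07, 1.41], [-3.16, 2.05], [-2.99, -0.16], [-3.1, 3.1]. Speed limits (rad/s): [2.79, 2.79, 3.14, 3.14, 3.14, 3.14].

INTERFACE

Orientations are given as a unit quaternion [x, y, z, w].
In Python, from bench import telemetry, get_image, camera_info, arm, cut_out gives the robot as it stands.
- The arm moves only by the tool send_rows, never from a script. Its argument "moves" is a list of rows, each a list of 7 numbers: the turn, a rotation vector about the tool's x, y, z in rad, then the shift along the tool's x, y, z in mm, then the finger opening in mm, from 0 to 87. A call has 1 to 12 rows; each row is the pose to reach, as a shift and turn from the pose commanded when the call began, along the tool's axes at that moment; what a row does not reach only later rows make up. A row lasts 1/8 s, in which the tool goes at most 62.5 mm and 10.7 degrees, less where a joint would pass 70% of its speed; a pose out of reach is approached as far as the arm can. A call with a gripper value outside its range is refused whole. The fingers move at their own pace and stop on an object; "grip_force" is the grip in N (left out, the last holds). Time passes only in rows, so rows that repeat a pose let the fingers close. It gives the time, the measured TCP pose, the force and the opening at its end, in the units of the state.
- telemetry.read_state(): the state, without advancing time (a new reading comes with each control period).
- get_image(name): name is "scene" or "top" or "wrist"; returns the picture (400x640x3 uint8, red, green, blue); there is no depth.
- camera_info(name): a dict with "mtx" (3x3 intrinsics, pixels), "R" (3x3) and "t" (3): a world point X has camera coordinates R X + t; the wrist camera has in their place "tool_from_camera" (4x4, takes a point from camera to tool coordinates, whose origin is the TCP and whose axes are the tool frame's). Camera axes: x right, y down, z forward; pixel columns grow to the right and rows downward; lengths in m; the calibration is good to about 2 mm. The wrist camera is an equidistant fisheye: a pixel r from the principal point sees the ray r / f radians off the axis. A picture is of the moment at which its call begins: read the wrist's pose just before it. camera_info takes no time and is no camera call.
- arm.job_done(): hands the job in, once; it reports no verdict.
Trained networks look in the newest picture that a camera, given by its name, has taken for a name from the list of things; names that differ only in an ending like _2 or _b are one class to them, and where a whole thing is asked for, a point or a joint stands for the part that bears it (a point fixed in the world has none). Each returns a list of dicts, best first, with "p" (0 to 1); they miss things now and then, are a little off and sometimes report something else, mostly with a low value. They report only what shows in the picture. A call takes as long as a camera call.
- cut_out(camera, name): "mask" (400x640 bool, what is visible of it) and "bbox" ([left, top, right, bottom] in pixels, round what is visible of it).
The state is a dict: "time_s": time; "qpos": joint angles; "dq": joint speeds; "joint_efforts": joint torques, N m; "ee_pos": TCP position; "ee_rot": TCP orientation; "wrist_force": force on the tool from outside, world axes, zero at the start; "ft_torque": the same for the moment, N m; "width": finger opening in m.
Only numpy, scipy, OpenCV 4.12 (cv2) and the standard library are available. Lean on these libraries where they do the work, as an engineer would, in place of code of your own. Each camera call takes 0.05 s, during which the arm holds its last target.

TASK

Build the sieve stack on the shaker, putting the parts on one at a time from the bottom: first the solid-bottomed pan into the shaker's collar, then the fine-mesh sieve, then the coarse-mesh sieve, and last the lid. Each part must be nested fully home and level in the one below, and the finished stack left standing free. Leave the jar and the crucible where they stand.

Things in the scene. Friction and masses are not known exactly. Their poses are not given: they have to be found in the camera images.
- pan_center (a point): receiving pan: open round steel cup with a solid floor deep inside (8 mm above its underside), outer diameter 60 mm, 36 mm tall in all, wall 3 mm; a 6 mm deep tapered step underneath (radius 22 mm at the very bottom, 25 mm at the shoulder) that drops into the 27 mm radius mouth of the part below until the shoulder rests on that rim. Loose, stands upright on the bench. The point is its centre, half-way up (18 mm above its underside); z up along its axis
- fine_sieve_center (a point): fine sieve: round steel frame, outer diameter 60 mm, 46 mm tall in all, wall 3 mm, with a dense wire mesh (2 mm openings) across it 12 mm below the rim; a 6 mm deep tapered step underneath (radius 22 mm at the very bottom, 25 mm at the shoulder) that drops into the 27 mm radius mouth of the part below until the shoulder rests on that rim. Loose, upright. The point is its centre, half-way up (23 mm above its underside); z up along its axis
- coarse_sieve_center (a point): coarse sieve: round steel frame, outer diameter 60 mm, 60 mm tall in all, wall 3 mm, with a grid of three by three bars (11 mm openings) across it 12 mm below the rim; a 6 mm deep tapered step underneath (radius 22 mm at the very bottom, 25 mm at the shoulder) that drops into the 27 mm radius mouth of the part below until the shoulder rests on that rim. Loose, upright. The point is its centre, half-way up (30 mm above its underside); z up along its axis
- lid_center (a point): lid: flat steel disc 60 mm in diameter and 6 mm thick with a black upright round knob on top (20 mm in diameter, 22 mm tall), 34 mm tall in all; a 6 mm deep tapered step underneath (radius 22 mm at the very bottom, 25 mm at the shoulder) that drops into the 27 mm radius mouth of the part below until the shoulder rests on that rim. Loose, knob up. The point is its centre, half-way up (17 mm above its underside, 5 mm above the top of the disc); z up along its axis
- shaker_seat (a point): seat of the shaker: centre of the mouth of the aluminium collar on the shaker, at the height of the collar's rim (80 mm above the bench). The collar has outer diameter 60 mm, mouth radius 27 mm, is open 10 mm deep, and stands 20 mm proud of a dark disc on a fixed white machine 170 x 170 mm and 54 mm high. It takes the step of the pan, whose shoulder then rests on the collar's rim. z up
- balance: bench balance, fixed bystander, grey, 190 x 160 mm and 61 mm high with a rectangular steel plate on top. Origin at the centre of its underside. Nothing belongs on it
- jar: closed white jar with a black cap, 52 mm in diameter, 66 mm tall, loose bystander, to be left where it stands. Origin at the centre of its underside
- crucible: small empty white porcelain cup, 42 mm in diameter, 34 mm tall, loose bystander, to be left where it stands. Origin at the centre of its underside

How it is judged:
By the outcome, as a careful person would: the job done as asked, in the order asked, and still so for the second after the job is handed in, with the robot touching nothing.
It also fails if it takes over 112 s, if anything falls off the work surface, if the arm or the gripper's body presses on something with over 40 N, if the wrist force passes 120 N, or if a joint passes its speed limit or range.

## Working session

There is one attempt and no reset: what is moved stays moved. The work goes in short steps, Python scripts to look and compute and a tool call to move; the robot and the scene stay as the last step left them, time stands still between calls to the robot, and variables do not carry over. Pictures are saved under pics/ and viewed, and the job is handed in when it is done.

Besides the shell and the picture viewer there is one more tool, called after "Request:" as name(argument=value, ...), one argument or row to a line, values as JSON. send_rows: Moves the arm, as the interface text tells. Its arguments: {"type":"object","properties":{"moves":{"type":"array","items":{"type":"array","items":{"type":"number"}}},"grip_force":{"type":"number"}},"required":["moves"]}

```bash
ls; mkdir -p pics
python3 - <<'E'
from bench import telemetry,get_image,camera_info
import cv2
s=telemetry.read_state();print(s)
for n in ["scene","top","wrist"]:
    cv2.imwrite(f"pics/{n}0.png",get_image(n)[:,:,::-1]);print(n,camera_info(n))
E
```

```text
pics
{'time_s': 0.0, 'qpos': array([-9.74395320e-01,  3.85534353e-01,  6.63800025e-03, -4.92635311e-04,
       -1.19399763e+00, -2.58642586e-01]), 'dq': array([-0.00063977,  0.00070591, -0.00110328,  0.00052494, -0.00071032,
       -0.0012538 ]), 'joint_efforts': array([ 3.99866303e-04, -3.90665567e+01,  1.87401867e+01,  4.21983808e+00,
        1.09360035e-02, -2.04988678e-04]), 'ee_pos': array([ 0.20695161, -0.58910836,  0.22147871]), 'ee_rot': array([ 5.78272303e-01,  8.15843117e-01,  5.81827414e-04, -9.02182498e-04]), 'wrist_force': array([-0.07377634, -0.40126684,  0.40185499]), 'ft_torque': array([-0.03469158, -0.0161685 ,  0.00870391]), 'width': 0.08692487122449828}
scene {'mtx': array([[417.04482078,   0.        , 319.27081567],
       [  0.        , 417.04482078, 190.54567047],
       [  0.        ,   0.        ,   1.        ]]), 'R': array([[ 0.63109597,  0.77552766, -0.01657463],
       [ 0.48744816, -0.41310777, -0.76924396],
       [-0.60341708,  0.47738749, -0.63874018]]), 't': array([-0.34959205, -0.22778849,  1.36136376])}
top {'mtx': array([[444.75500295,   0.        
[... 155 characters left out ...]
015, -0.00571641],
       [-0.98393207, -0.01622583, -0.17780442],
       [ 0.17768147,  0.00873987, -0.98404924]]), 't': array([-0.00144559,  0.58878779,  1.10410834])}
wrist {'mtx': array([[309.70691629,   0.        , 321.73681888],
       [  0.        , 309.70691629, 199.2902774 ],
       [  0.        ,   0.        ,   1.        ]]), 'tool_from_camera': array([[ 9.99999873e-01,  4.28878056e-04, -2.65932064e-04,
         3.56265888e-04],
       [-3.37864857e-04,  9.60448722e-01,  2.78456707e-01,
        -7.53792567e-02],
       [ 3.74838082e-04, -2.78456582e-01,  9.60448745e-01,
        -1.62012295e-01],
       [ 0.00000000e+00,  0.00000000e+00,  0.00000000e+00,
         1.00000000e+00]])}
```

View pics/scene0.png

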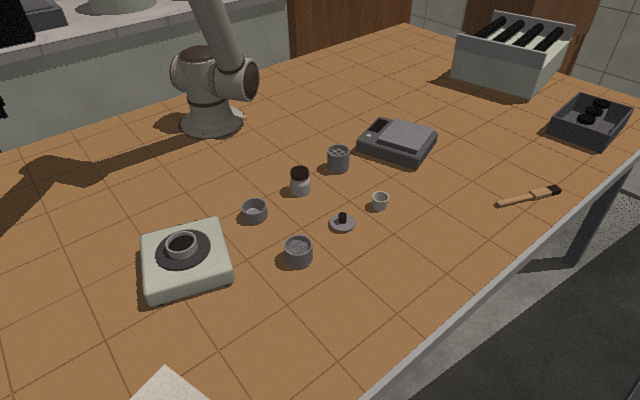

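View pics/top0.png

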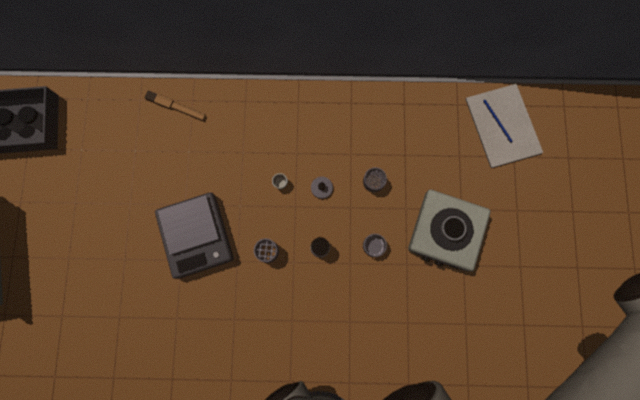

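View pics/wrist0.png

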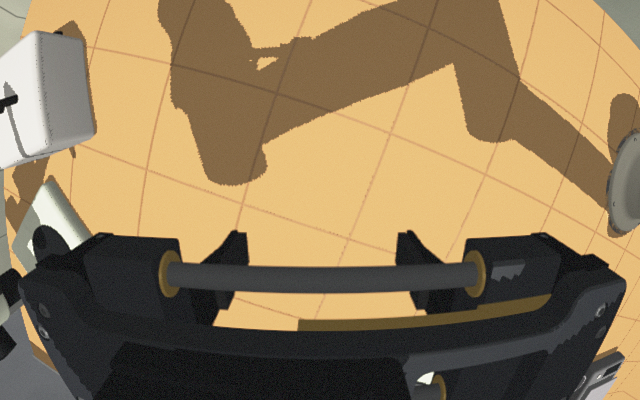

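```bash
cat > h.py <<'E'
import numpy as np,cv2
from scipy.optimize import least_squares
from scipy.spatial.transform import Rotation as Ro
from bench import telemetry,get_image,camera_info,cut_out
def proj(name,X,st=None):
    ci=camera_info(name);K=np.array(ci['mtx']);X=np.atleast_2d(X)
    if name!='wrist':
        c=X@np.array(ci['R']).T+np.array(ci['t']);return np.c_[K[0,0]*c[:,0]/c[:,2]+K[0,2],K[1,1]*c[:,1]/c[:,2]+K[1,2]]
    T=np.array(ci['tool_from_camera']);Rt=Ro.from_quat(st['ee_rot']).as_matrix()
    p=(X-st['ee_pos'])@Rt
    c=(p-T[:3,3])@T[:3,:3]
    r=np.hypot(c[:,0],c[:,1]);th=np.arctan2(r,c[:,2])
    return np.c_[K[0,0]*th*c[:,0]/r+K[0,2],K[1,1]*th*c[:,1]/r+K[1,2]]
a=np.linspace(0,2*np.pi,72,endpoint=False)
def ring(x,y,z,r): return np.c_[x+r*np.cos(a),y+r*np.sin(a),np.full(72,z)]
# body rings (z above underside, r)
B={'pan_center':[(0,.022),(.006,.025),(.006,.03),(.036,.03)],'fine_sieve_center':[(0,.022),(.006,.03),(.046,.03)],
'coarse_sieve_center':[(0,.022),(.006,.03),(.060,.03)],'lid_center':[(0,.022),(.006,.03),(.012,.03)],
'jar':[(0,.026),(.066,.026)],'crucible':[(.034,.021)]}
def bb(p): return np.r_[p.min(0),p.max(0)]
def mbb(m):
    ys,xs=np.where(m);return np.r_[xs.min(),ys.min(),xs.max()+1,ys.max()+1]
def ray_plane(name,uv,z):
    ci=camera_info(name);K=np.array(ci['mtx']);R=np.array(ci['R']);t=np.array(ci['t'])
    d=R.T@np.linalg.inv(K)@np.r_[uv,1];c=-R.T@t
    return (c+d*(z-c[2])/d[2])[:2]
E
python3 - <<'E'
from h import *
im={c:get_image(c) for c in('top','scene')}
for n in B:
    d={}
    for c in('top','scene'):
        o=cut_out(c,n)
        if o: d[c]=o[0]; print(n,c,[(round(q['p'],2),list(np.round(q['bbox'],1))) for q in o[:3]])
    for cs in (['top'],['scene'],['top','scene']):
        cs=[c for c in cs if c in d]
        if not cs: continue
        def f(p):
            r=[]
            for c in cs:
                P=np.vstack([ring(p[0],p[1],z,q) for z,q in B[n]])
                h=cv2.convexHull(proj(c,P).astype(np.float32))[:,0]
                b=np.array(d[c]['bbox'],float)
                if n=='lid_center':
                    M=bb(h);r+=list((M-b)[[0,2,3]])
                elif n=='crucible': r+=list((bb(h)-b)[[0,1,2]])
                else: r+=list(bb(h)-b)
            return r
        b=d[cs[0]]['bbox'];x0=ray_plane(cs[0],[(b[0]+b[2])/2,(b[1]+b[3])/2],.03)
        s=least_squares(f,x0,loss='soft_l1');print('  ',cs,np.round(s.x,4),np.round(s.fun,1))
for c,uv in(('top',(454,229)),('scene',(181,241))): print(c,ray_plane(c,uv,.08))
for n in('shaker_seat','balance'):
  for c in ('top','scene'): print(n,c,[(round(q['p'],2),q['bbox']) for q in cut_out(c,n)[:2]])
t=cv2.resize(im['top'][140:300,200:520],None,fx=2.5,fy=2.5,interpolation=cv2.INTER_CUBIC);cv2.imwrite('pics/t1.png',t[:,:,::-1])
E
```

```text
pan_center top [(0.85, [np.float64(364.2), np.float64(233.4), np.float64(389.4), np.float64(254.9)])]
pan_center scene [(0.75, [np.float64(244.6), np.float64(197.0), np.float64(266.0), np.float64(220.7)])]
   ['top'] [ 0.4809 -0.1419] [ 0.2 -1.  -0.7  1.3]
   ['scene'] [ 0.4839 -0.1305] [-0.  -0.2  5.3  2.4]
   ['top', 'scene'] [ 0.4809 -0.1419] [ 0.2 -1.  -0.7  1.3 -4.9  1.2  0.6  3.9]
fine_sieve_center top [(0.7, [np.float64(362.1), np.float64(165.4), np.float64(386.7), np.float64(194.1)])]
fine_sieve_center scene [(0.58, [np.float64(286.1), np.float64(233.4), np.float64(314.4), np.float64(267.8)]), (0.56, [np.float64(356.1), np.float64(121.3), np.float64(441.3), np.float64(168.4)])]
   ['top'] [ 0.6528 -0.1364] [ 0.3  2.  -0.2 -1.6]
   ['scene'] [ 0.6588 -0.1364] [-0.6  1.6  0.3  1.3]
   ['top', 'scene'] [ 0.6528 -0.1363] [ 0.3  2.  -0.2 -1.6 -2.3  0.1 -1.4 -0.4]
coarse_sieve_center top [(0.76, [np.float64(253.3), np.float64(239.5), np.float64(278.5), np.float64(259.4)])]
coarse_sieve_center scene [(0.69, [np.float64(326.1), np.float64(145.0), np.float64(350.1), np.float64(172.4)]
[... 1194 characters left out ...]
)]
crucible scene [(0.74, [np.float64(371.7), np.float64(187.6), np.float64(390.1), np.float64(211.6)]), (0.26, [np.float64(242.5), np.float64(199.7), np.float64(270.7), np.float64(221.0)])]
   ['top'] [0.6459 0.1139] [ 2.4 -0.2 -2.2]
   ['scene'] [0.6526 0.1103] [ 0.2  5.1 -0.5]
   ['top', 'scene'] [0.6464 0.1167] [ 1.4 -0.4 -3.2  0.3  2.8 -0.5]
top [ 0.51791109 -0.32934074]
scene [ 0.52165579 -0.33020825]
shaker_seat top [(0.9, [408.5, 191.6, 490.3, 270.8])]
shaker_seat scene [(0.73, [136.0, 219.2, 233.8, 306.4]), (0.2, [332.5, 210.4, 355.3, 229.7])]
balance top [(0.86, [153.9, 193.8, 231.3, 279.2])]
balance scene [(0.73, [355.4, 120.4, 439.9, 170.0]), (0.66, [327.7, 141.7, 349.8, 173.5])]
```

View pics/t1.png

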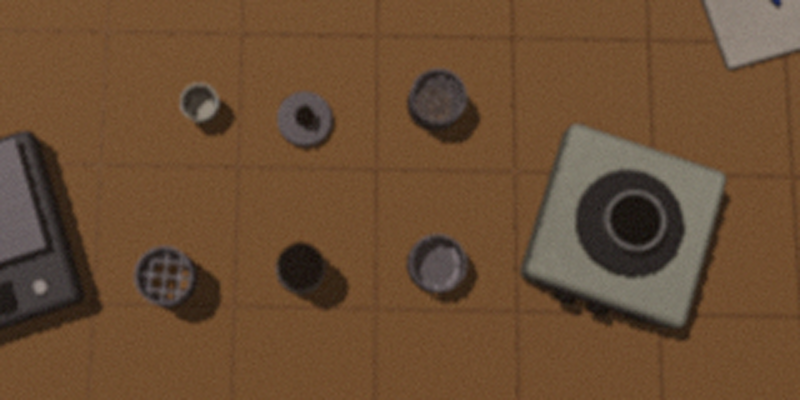

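```bash
cat >> h.py <<'E'
RT=Ro.from_matrix(np.array([[0,1,0],[1,0,0],[0,0,-1.]]))
def to(x,y,z):
    s=telemetry.read_state();R=Ro.from_quat(s['ee_rot'])
    v=(R.inv()*RT).as_rotvec();d=R.inv().apply(np.array([x,y,z])-s['ee_pos'])*1000
    print('turn',np.round(v,3),'shift',np.round(d,1),'| pos',np.round(s['ee_pos'],4),'t',s['time_s'],'w',round(s['width'],4),'f',np.round(s['wrist_force'],1))
E
python3 -c "
from h import *
to(.481,-.141,.22)"
```

```text
turn [0.    0.    0.338] shift [332.5 407.    2.6] | pos [ 0.2072 -0.5896  0.2226] t 1.05 w 0.0873 f [-0.2  0.4 -0.3]
```

Request:
send_rows(
  moves=[
    [0,0,0.1,40,50,0,87],
    [0,0,0.2,80,100,0,87],
    [0,0,0.338,120,147,0,87],
    [0,0,0.338,160,196,0,87],
    [0,0,0.338,200,245,0,87],
    [0,0,0.338,240,294,0,87],
    [0,0,0.338,290,355,0,87],
    [0,0,0.338,332,407,2,87],
    [0,0,0.338,332,407,40,87],
    [0,0,0.338,332,407,82,87],
    [0,0,0.338,332,407,82,87],
    [0,0,0.338,332,407,82,87],
  ],
)

```text
time_s: 2.55
ee_pos: [0.4822, -0.142, 0.1421]
ee_rot: [0.707, 0.707, 0.001, 0.001]
wrist_force: [1.2, -0.5, 0.0]
width: 0.0868
```

Run:
```python
from h import *
to(.481,-.141,.14)
cv2.imwrite('pics/w1.png',get_image('wrist')[:,:,::-1])
s=telemetry.read_state()
print([(q['p'],q['bbox']) for q in cut_out('wrist','pan_center')])
print(bb(proj('wrist',np.vstack([ring(.481,-.141,z,r) for z,r in B['pan_center']]),s)))
```

```text
turn [0.002 0.001 0.   ] shift [ 1.  -1.2  2.1] | pos [ 0.4822 -0.142   0.1421] t 2.55 w 0.0868 f [ 1.2 -0.5  0. ]
[(0.74, [290.6, 152.4, 360.9, 226.0])]
[289.04500127 156.81712432 355.52525959 225.99296582]
```

View pics/w1.png

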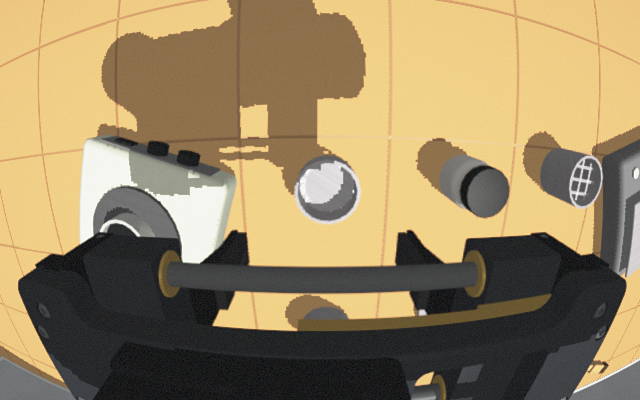

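```bash
cat >> h.py <<'E'
def fit(n,out,x0,seat=0.0,min_p=0,crop=110,box=None,redge=None):
    """circle fit of part n in wrist view by mask IoU"""
    im=get_image('wrist');s=telemetry.read_state()
    o=cut_out('wrist',n)
    c0=proj('wrist',[[x0[0],x0[1],seat+.03]],s)[0]
    o=[q for q in o if np.hypot((q['bbox'][0]+q['bbox'][2])/2-c0[0],(q['bbox'][1]+q['bbox'][3])/2-c0[1])<40]
    best=None
    if o:
        m=o[0]['mask'].astype(np.float32);S=4
        ys,xs=np.where(m>0);l,t=int(xs.min())-15,int(ys.min())-15;w,h=int(xs.max())+15-l,int(ys.max())+15-t
        mm=cv2.resize(m[t:t+h,l:l+w],None,fx=S,fy=S)>.5
        def cost(p):
            P=proj('wrist',np.vstack([ring(p[0],p[1],seat+z,r) for z,r in B[n]]),s)
            hu=cv2.convexHull(((P-[l,t]+.5)*S).astype(np.float32)).astype(np.int32)
            k=np.zeros(mm.shape,np.uint8);cv2.fillPoly(k,[hu],1);k=k>0
            return 1-(k&mm).sum()/(k|mm).sum()
        from scipy.optimize import minimize
        r=minimize(cost,x0,method='Nelder-Mead',options=dict(initial_simplex=np.array(x0)+np.array([[0,0],[.006,0],[0,.006]]),xatol=1e-4,fatol=1e-4))
        best=r.x;print(n,'p',o[0]['p'],'fit',np.round(best,4),'iou',round(1-r.fun,3))
    S=5;cc=c0.astype(int);v=im[max(cc[1]-60,0):cc[1]+60,cc[0]-70:cc[0]+70]
    v=cv2.resize(v,None,fx=S,fy=S,interpolation=cv2.INTER_CUBIC)
    off=np.array([cc[0]-70,max(cc[1]-60,0)])
    b=best if best is not None else x0
    for z,r in B[n]:
        P=(proj('wrist',ring(b[0],b[1],seat+z,r),s)-off+.5)*S
        cv2.polylines(v,[P.astype(np.int32)],True,(255,0,0),1)
    cv2.imwrite(out,v[:,:,::-1]);return best
E
python3 -c "
from h import *
fit('pan_center','pics/w2.png',(.481,-.141))"
```

```text
pan_center p 0.82 fit [ 0.478  -0.1366] iou 0.973
```

View pics/w2.png

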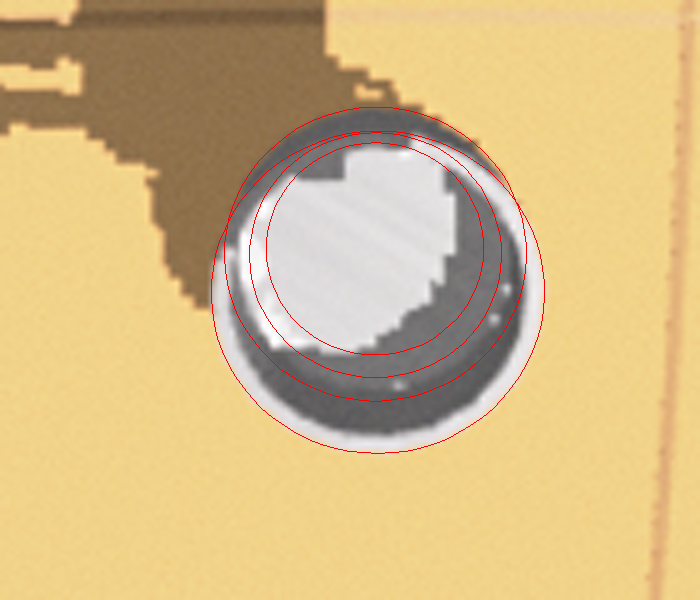

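```bash
python3 -c "
from h import *
to(.519,-.328,.186)"
```

```text
turn [ 0.003  0.    -0.001] shift [-186.    37.3  -43.6] | pos [ 0.482  -0.1419  0.1422] t 2.75 w 0.087 f [ 0.9  0.2 -0.2]
```

Request:
send_rows(
  moves=[
    [0,0,0,-40,10,-30,87],
    [0,0,0,-90,20,-44,87],
    [0,0,0,-140,30,-44,87],
    [0,0,0,-186,37,-44,87],
    [0,0,0,-186,37,-44,87],
    [0,0,0,-186,37,-44,87],
  ],
)

```text
time_s: 3.5
ee_pos: [0.5177, -0.3275, 0.1849]
ee_rot: [0.707, 0.707, 0.0, 0.0]
wrist_force: [-0.5, 0.4, 0.2]
width: 0.087
```

Run:
```python
from h import *
im=get_image('wrist');s=telemetry.read_state();print(s['ee_pos'])
cv2.imwrite('pics/w3.png',im[:,:,::-1]); np.savez('seat.npz',im=im,p=s['ee_pos'],r=s['ee_rot'])
# fit collar rim manually: overlay initial guess
S=5;c=proj('wrist',[[.519,-.328,.08]],s)[0].astype(int);print(c)
v=cv2.resize(im[c[1]-60:c[1]+60,c[0]-70:c[0]+70],None,fx=S,fy=S,interpolation=cv2.INTER_CUBIC)
for r in(.03,.027):
    P=(proj('wrist',ring(.519,-.328,.08,r),s)-[c[0]-70,c[1]-60]+.5)*S;cv2.polylines(v,[P.astype(int).astype(np.int32)],True,(255,0,0),1)
cv2.imwrite('pics/w4.png',v[:,:,::-1])
```

```text
[ 0.51786221 -0.32696771  0.1850308 ]
[319 198]
```

View pics/w4.png

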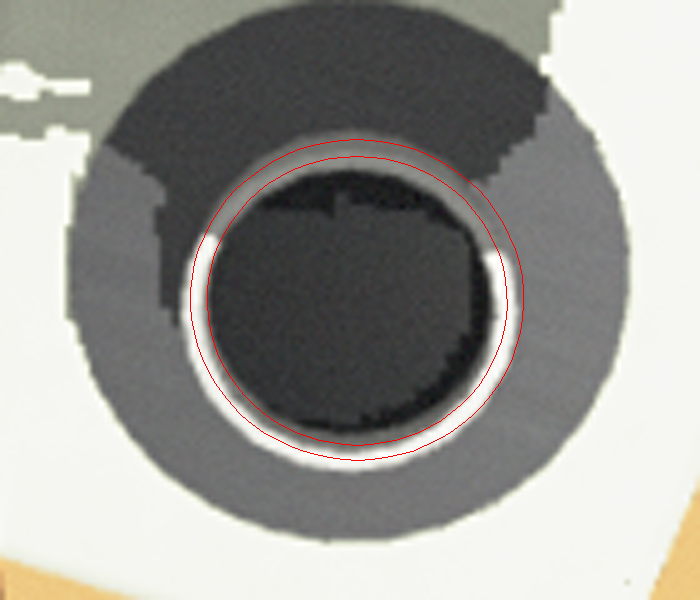

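```bash
python3 -c "
from h import *
for i in range(3): to(.478,-.1366,.009);get_image('top')"
```

```text
turn [ 0. -0.  0.] shift [190.4 -39.9 176. ] | pos [ 0.5179 -0.327   0.185 ] t 3.55 w 0.0872 f [-0.4 -0.8  0. ]
turn [0.001 0.    0.001] shift [190.1 -40.  176.1] | pos [ 0.518  -0.3267  0.1851] t 3.6 w 0.0871 f [0.7 0.6 0.3]
turn [0.001 0.    0.001] shift [190.  -40.  176.1] | pos [ 0.5181 -0.3265  0.1851] t 3.65 w 0.0874 f [0.1 0.2 0. ]
```

Request:
send_rows(
  moves=[
    [0,0,0,60,-12,0,87],
    [0,0,0,120,-25,20,87],
    [0,0,0,180,-38,50,87],
    [0,0,0,190,-40,90,87],
    [0,0,0,190,-40,120,87],
    [0,0,0,190,-40,140,87],
    [0,0,0,190,-40,140,87],
    [0,0,0,190,-40,140,87],
  ],
)

```text
time_s: 4.7
ee_pos: [0.4789, -0.1373, 0.0456]
ee_rot: [0.707, 0.707, 0.001, 0.001]
wrist_force: [0.6, 0.3, 0.5]
width: 0.0874
```

```bash
python3 -c "
from h import *
for i in range(2): to(.478,-.1366,.009);get_image('wrist')
cv2.imwrite('pics/w5.png',get_image('wrist')[:,:,::-1])"
```

```text
turn [0.002 0.    0.001] shift [ 0.7 -1.  36.6] | pos [ 0.4789 -0.1373  0.0456] t 4.7 w 0.0874 f [0.6 0.3 0.5]
turn [0.002 0.    0.   ] shift [ 0.7 -1.1 36.7] | pos [ 0.479  -0.1373  0.0457] t 4.75 w 0.087 f [0.8 0.  0.4]
```

View pics/w5.png

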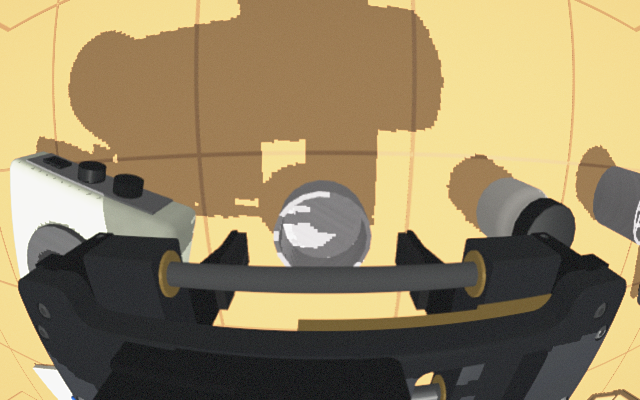

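Request:
send_rows(
  moves=[
    [0,0,0,0,-1,20,87],
    [0,0,0,0,-1,36,87],
    [0,0,0,0,-1,36,87],
    [0,0,0,0,-1,36,50],
    [0,0,0,0,-1,36,50],
    [0,0,0,0,-1,36,50],
    [0,0,0,0,-1,36,50],
    [0,0,0,0,-1,36,50],
  ],
  grip_force=25,
)

```text
time_s: 5.85
ee_pos: [0.4774, -0.1375, 0.009]
ee_rot: [0.707, 0.707, 0.0, 0.0]
wrist_force: [-0.6, 1.3, 3.2]
width: 0.0592
```

```bash
python3 -c "
from h import *
to(.5204,-.3292,.2)"
```

```text
turn [ 0.001  0.    -0.   ] shift [-191.7   43.2 -191. ] | pos [ 0.4774 -0.1375  0.009 ] t 5.85 w 0.0592 f [-0.6  1.3  3.2]
```

Request:
send_rows(
  moves=[
    [0,0,0,0,0,-30,50],
    [0,0,0,0,0,-70,50],
    [0,0,0,-20,5,-110,50],
    [0,0,0,-60,14,-130,50],
    [0,0,0,-100,23,-130,50],
    [0,0,0,-140,32,-130,50],
    [0,0,0,-175,39,-130,50],
    [0,0,0,-192,43,-120,50],
    [0,0,0,-192,43,-100,50],
    [0,0,0,-192,43,-90,50],
    [0,0,0,-192,43,-90,50],
    [0,0,0,-192,43,-90,50],
  ],
)

```text
time_s: 7.35
ee_pos: [0.5206, -0.3293, 0.0992]
ee_rot: [0.707, 0.707, 0.0, 0.001]
wrist_force: [0.3, 0.5, -1.6]
width: 0.0592
```

```bash
python3 -c "
from h import *
for i in range(3): to(.5202,-.3292,.083);get_image('wrist')
cv2.imwrite('pics/w6.png',get_image('wrist')[:,:,::-1])
im=get_image('scene')[180:320,100:320];cv2.imwrite('pics/s6.png',cv2.resize(im,None,fx=3.5,fy=3.5)[:,:,::-1])"
```

```text
turn [0.001 0.001 0.001] shift [ 0.1 -0.4 16.2] | pos [ 0.5206 -0.3293  0.0992] t 7.35 w 0.0592 f [ 0.3  0.5 -1.6]
turn [0.001 0.001 0.001] shift [ 0.2 -0.5 16.4] | pos [ 0.5207 -0.3294  0.0994] t 7.4 w 0.0597 f [ 0.5  0.2 -0.1]
turn [0.002 0.001 0.001] shift [ 0.2 -0.5 16.5] | pos [ 0.5207 -0.3294  0.0995] t 7.45 w 0.0594 f [-0.6 -0.6 -1.9]
```

View pics/w6.png

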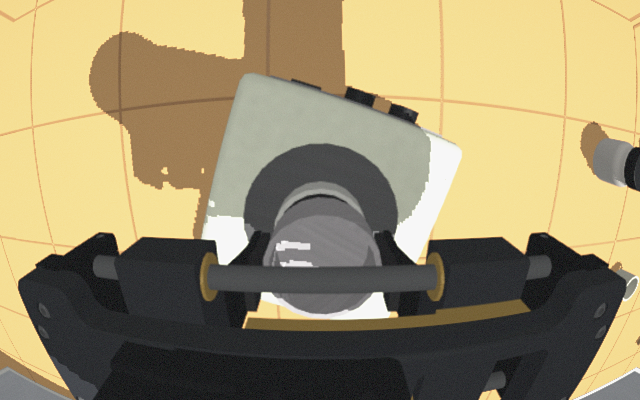

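View pics/s6.png

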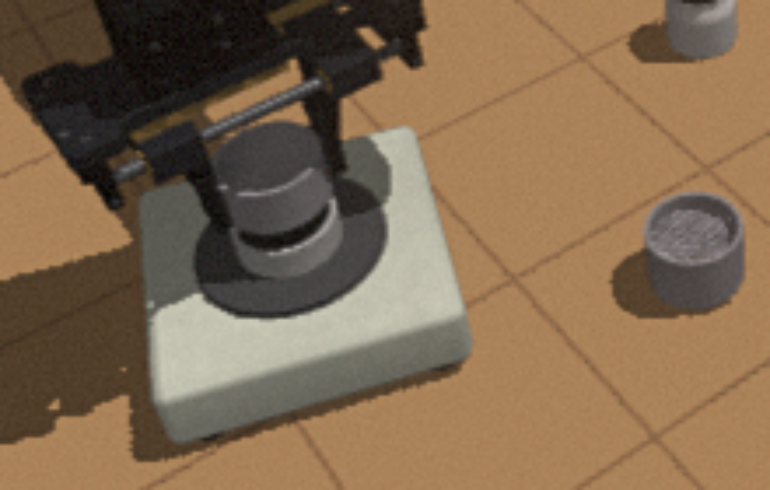

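Request:
send_rows(
  moves=[
    [0,0,0,0,-0.4,5,50],
    [0,0,0,0,-0.4,9,50],
    [0,0,0,0,-0.4,12,50],
    [0,0,0,0,-0.4,14,50],
    [0,0,0,0,-0.4,15.5,50],
    [0,0,0,0,-0.4,15.5,50],
  ],
)

```text
time_s: 8.35
ee_pos: [0.5198, -0.3296, 0.0831]
ee_rot: [0.707, 0.707, 0.0, 0.0]
wrist_force: [0.1, -0.6, -1.4]
width: 0.0596
```

Request:
send_rows(
  moves=[
    [0,0,0,0,0,1,50],
    [0,0,0,0,0,2,50],
    [0,0,0,0,0,2,50],
  ],
)

```text
time_s: 8.72
ee_pos: [0.5198, -0.3296, 0.083]
ee_rot: [0.707, 0.707, 0.0, 0.001]
wrist_force: [-2.1, 2.1, 7.9]
width: 0.0591
```

Request:
send_rows(
  moves=[
    [0,0,0,0,0,-1.5,50],
    [0,0,0,0,0,-1.5,75],
    [0,0,0,0,0,-1.5,87],
    [0,0,0,0,0,-1.5,87],
    [0,0,0,0,0,-30,87],
    [0,0,0,0,0,-80,87],
    [0,0,0,0,0,-135,87],
    [0,0,0,0,0,-135,87],
    [0,0,0,0,0,-135,87],
  ],
)

```text
time_s: 9.85
ee_pos: [0.5194, -0.3292, 0.2157]
ee_rot: [0.707, 0.707, 0.0, -0.0]
wrist_force: [0.1, 0.1, -0.6]
width: 0.0869
```

```bash
python3 -c "
from h import *
fit('pan_center','pics/w7.png',(.5202,-.3292),.074)
to(.655,-.137,.152)
im=get_image('scene')[180:320,100:320];cv2.imwrite('pics/s7.png',cv2.resize(im,None,fx=3.5,fy=3.5)[:,:,::-1])"
```

```text
pan_center p 0.57 fit [ 0.52   -0.3288] iou 0.962
turn [-0.003 -0.001 -0.   ] shift [192.1 136.2  62.3] | pos [ 0.5189 -0.3292  0.2144] t 9.95 w 0.087 f [-0.6 -0.9 -0.7]
```

View pics/w7.png

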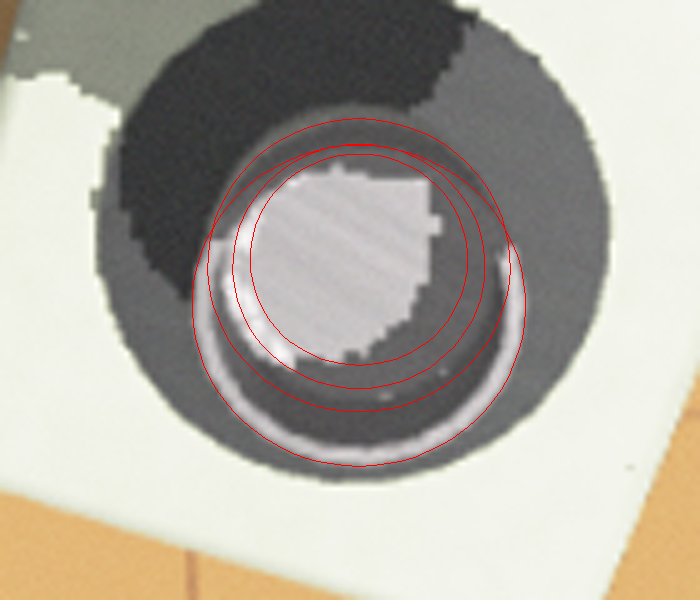

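View pics/s7.png

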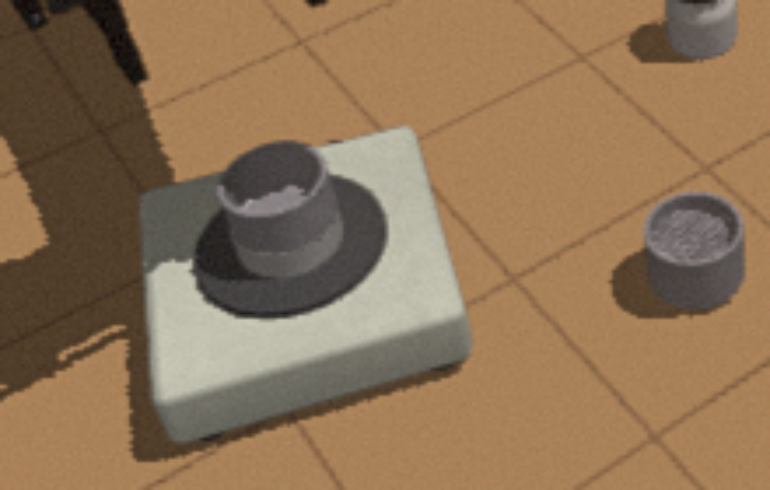

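Request:
send_rows(
  moves=[
    [0,0,0,40,28,0,87],
    [0,0,0,80,57,0,87],
    [0,0,0,120,85,20,87],
    [0,0,0,160,113,40,87],
    [0,0,0,192,136,62,87],
    [0,0,0,192,136,62,87],
    [0,0,0,192,136,62,87],
  ],
)

```text
time_s: 10.88
ee_pos: [0.6554, -0.1378, 0.1532]
ee_rot: [0.707, 0.707, -0.001, -0.0]
wrist_force: [-1.0, -0.0, 0.3]
width: 0.0871
```

```bash
python3 -c "
from h import *
b=fit('fine_sieve_center','pics/w8.png',(.655,-.137))
for i in range(2): to(b[0],b[1],.013);get_image('top')"
```

```text
fine_sieve_center p 0.87 fit [ 0.6533 -0.1372] iou 0.966
turn [ 0.     0.    -0.001] shift [  1.4  -2.2 141.5] | pos [ 0.6555 -0.1385  0.1545] t 10.975 w 0.0869 f [-0.5 -0.1  0.2]
turn [ 0.001  0.    -0.002] shift [  1.5  -2.3 141.8] | pos [ 0.6555 -0.1387  0.1548] t 11.025 w 0.0869 f [-1.1  0.4  0.5]
```

View pics/w8.png

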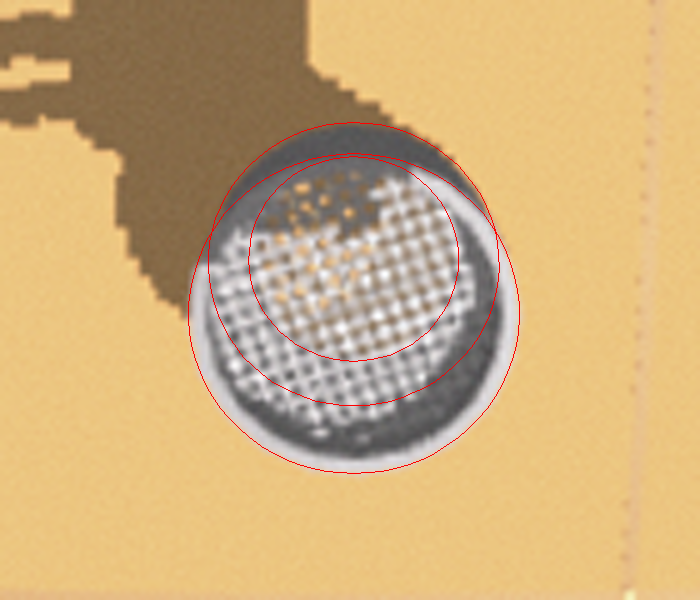

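Request:
send_rows(
  moves=[
    [0,0,0,1.4,-2.2,50,87],
    [0,0,0,1.4,-2.2,90,87],
    [0,0,0,1.4,-2.2,120,87],
    [0,0,0,1.4,-2.2,140,87],
    [0,0,0,1.4,-2.2,140,87],
    [0,0,0,1.4,-2.2,140,87],
    [0,0,0,1.4,-2.2,140,50],
    [0,0,0,1.4,-2.2,140,50],
    [0,0,0,1.4,-2.2,140,50],
    [0,0,0,1.4,-2.2,140,50],
    [0,0,0,1.4,-2.2,140,50],
  ],
)

```text
time_s: 12.45
ee_pos: [0.6537, -0.1362, 0.0144]
ee_rot: [0.707, 0.707, 0.0, 0.0]
wrist_force: [-0.4, -0.3, 2.0]
width: 0.0592
```

```bash
python3 -c "
from h import *
for i in range(2): to(.520,-.3290,.117);get_image('top')"
```

```text
turn [0. 0. 0.] shift [-192.8 -133.6 -102.6] | pos [ 0.6537 -0.1362  0.0144] t 12.45 w 0.0592 f [-0.4 -0.3  2. ]
turn [0. 0. 0.] shift [-192.8 -133.6 -102.6] | pos [ 0.6537 -0.1362  0.0144] t 12.5 w 0.0596 f [ 0.  -0.4  3.3]
```

Request:
send_rows(
  moves=[
    [0,0,0,0,0,-40,50],
    [0,0,0,0,0,-90,50],
    [0,0,0,-10,-7,-140,50],
    [0,0,0,-40,-28,-150,50],
    [0,0,0,-80,-56,-150,50],
    [0,0,0,-120,-84,-150,50],
    [0,0,0,-160,-111,-150,50],
    [0,0,0,-185,-127,-145,50],
    [0,0,0,-193,-133,-130,50],
    [0,0,0,-193,-133,-118,50],
    [0,0,0,-193,-133,-118,50],
    [0,0,0,-193,-133,-118,50],
  ],
)

```text
time_s: 14.05
ee_pos: [0.5214, -0.3284, 0.1321]
ee_rot: [0.707, 0.708, -0.0, 0.0]
wrist_force: [0.1, 1.0, -2.0]
width: 0.0595
```

```bash
python3 -c "
from h import *
for i in range(3): to(.5204,-.3290,.1184);get_image('wrist')
im=get_image('scene')[160:300,100:320];cv2.imwrite('pics/s8.png',cv2.resize(im,None,fx=3.5,fy=3.5)[:,:,::-1])"
```

```text
turn [0.    0.    0.001] shift [-0.6 -1.  13.7] | pos [ 0.5214 -0.3284  0.1321] t 14.05 w 0.0595 f [ 0.1  1.  -2. ]
turn [0.001 0.    0.001] shift [-0.5 -1.1 14. ] | pos [ 0.5215 -0.3285  0.1324] t 14.1 w 0.0596 f [-0.4 -0.1 -1.6]
turn [0.001 0.    0.001] shift [-0.4 -1.  14.1] | pos [ 0.5214 -0.3286  0.1325] t 14.15 w 0.0594 f [ 0.4  0.4 -2.2]
```

View pics/s8.png

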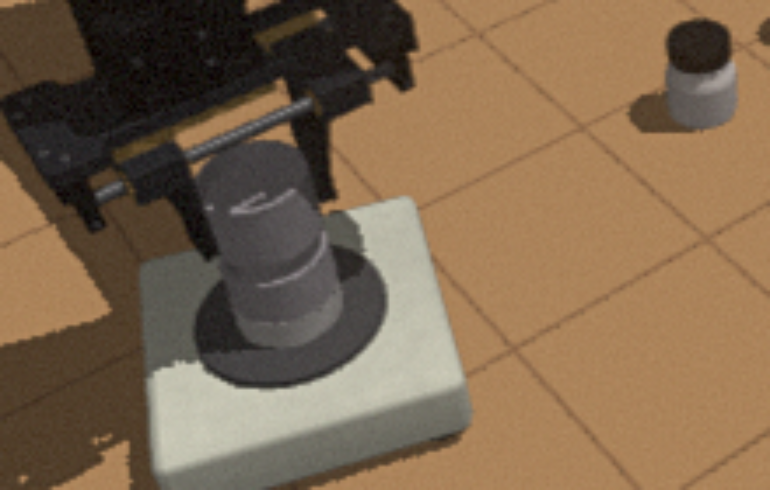

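Request:
send_rows(
  moves=[
    [0,0,0,-0.5,-1,3,50],
    [0,0,0,-0.5,-1,6,50],
    [0,0,0,-0.5,-1,9,50],
    [0,0,0,-0.5,-1,12,50],
    [0,0,0,-0.5,-1,13.5,50],
    [0,0,0,-0.5,-1,13.5,50],
  ],
)

```text
time_s: 15.0
ee_pos: [0.5195, -0.3296, 0.1185]
ee_rot: [0.707, 0.707, 0.0, 0.0]
wrist_force: [-0.6, 0.6, -1.3]
width: 0.0593
```

Request:
send_rows(
  moves=[
    [0,0,0,0,0,1,50],
    [0,0,0,0,0,2,50],
    [0,0,0,0,0,2,50],
  ],
)

```text
time_s: 15.38
ee_pos: [0.5196, -0.3297, 0.1183]
ee_rot: [0.707, 0.707, 0.0, 0.001]
wrist_force: [-2.4, 2.7, 6.8]
width: 0.0596
```

Request:
send_rows(
  moves=[
    [0,0,0,0,0,-1.5,50],
    [0,0,0,0,0,-1.5,75],
    [0,0,0,0,0,-1.5,87],
    [0,0,0,0,0,-1.5,87],
    [0,0,0,0,0,-30,87],
    [0,0,0,0,0,-80,87],
    [0,0,0,0,0,-137,87],
    [0,0,0,0,0,-137,87],
    [0,0,0,0,0,-137,87],
  ],
)

```text
time_s: 16.5
ee_pos: [0.5192, -0.3294, 0.2532]
ee_rot: [0.707, 0.707, 0.0, -0.0]
wrist_force: [0.1, 0.1, -0.9]
width: 0.0874
```

```bash
python3 -c "
from h import *
fit('fine_sieve_center','pics/w9.png',(.5202,-.3292),.104)
to(.460,.146,.166)
im=get_image('scene')[160:300,100:320];cv2.imwrite('pics/s9.png',cv2.resize(im,None,fx=3.5,fy=3.5)[:,:,::-1])"
```

```text
fine_sieve_center p 0.72 fit [ 0.518  -0.3286] iou 0.855
turn [-0.003 -0.001 -0.   ] shift [475.1 -58.7  86.7] | pos [ 0.5188 -0.3293  0.2518] t 16.6 w 0.0869 f [-0.5  0.8 -0.2]
```

View pics/w9.png

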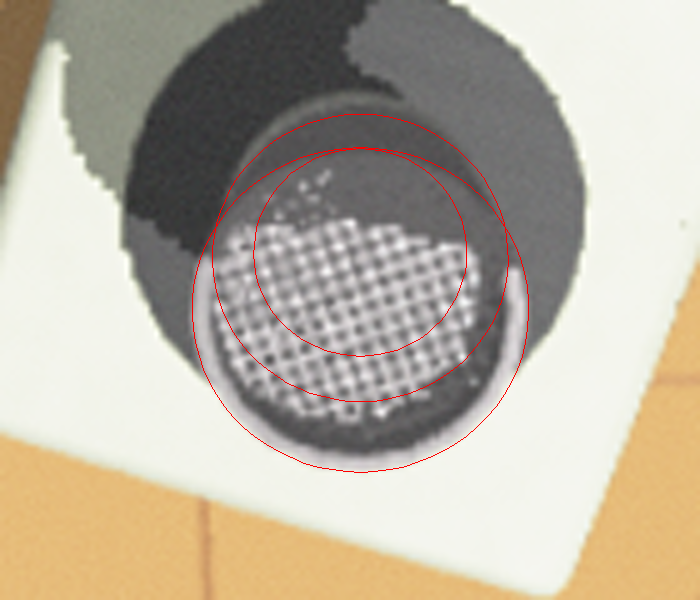

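View pics/s9.png

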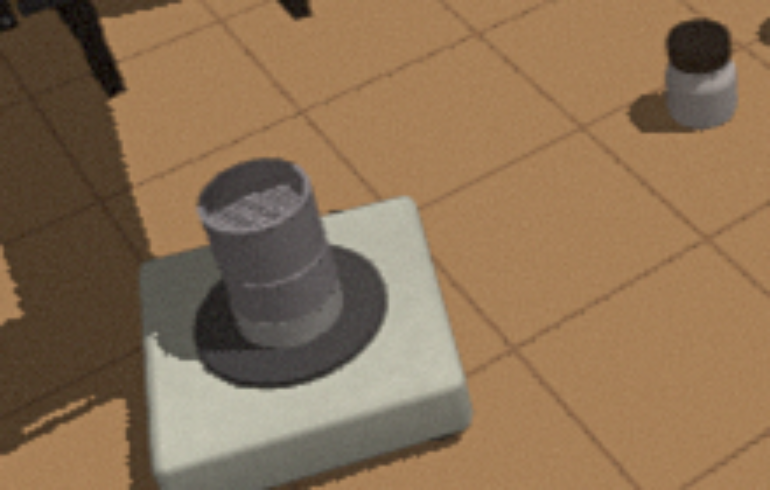

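Request:
send_rows(
  moves=[
    [0,0,0,50,-6,0,87],
    [0,0,0,100,-12,0,87],
    [0,0,0,150,-18,0,87],
    [0,0,0,200,-24,0,87],
    [0,0,0,250,-30,0,87],
    [0,0,0,300,-36,0,87],
    [0,0,0,350,-42,20,87],
    [0,0,0,400,-48,50,87],
    [0,0,0,450,-54,70,87],
    [0,0,0,475,-58,86,87],
    [0,0,0,475,-58,86,87],
    [0,0,0,475,-58,86,87],
  ],
)

```text
time_s: 18.15
ee_pos: [0.4616, 0.145, 0.1674]
ee_rot: [0.707, 0.707, -0.0, 0.0]
wrist_force: [-0.3, -0.2, 0.7]
width: 0.0872
```

```bash
python3 -c "
from h import *
b=fit('coarse_sieve_center','pics/w10.png',(.460,.146))
for i in range(2): to(b[0],b[1],.018);get_image('top')"
```

```text
coarse_sieve_center p 0.64 fit [0.4588 0.1443] iou 0.846
turn [ 0.001 -0.    -0.001] shift [ -0.4  -3.2 149.9] | pos [0.4619 0.1446 0.1679] t 18.25 w 0.0869 f [-0.1  0.1  0.1]
turn [ 0.001 -0.    -0.002] shift [ -0.4  -3.3 150. ] | pos [0.462  0.1446 0.168 ] t 18.3 w 0.0865 f [1.  0.2 0. ]
```

View pics/w10.png

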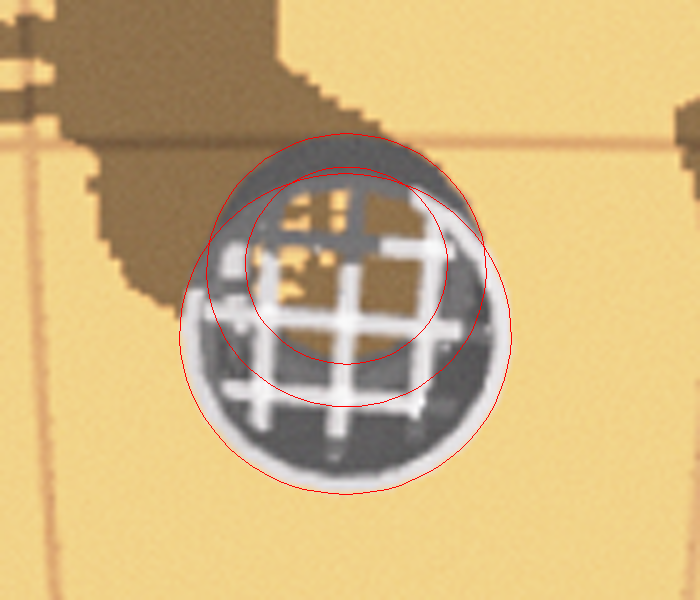

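Request:
send_rows(
  moves=[
    [0,0,0,-0.4,-3,50,80],
    [0,0,0,-0.4,-3,90,80],
    [0,0,0,-0.4,-3,120,80],
    [0,0,0,-0.4,-3,140,80],
    [0,0,0,-0.4,-3,149,80],
    [0,0,0,-0.4,-3,149,80],
    [0,0,0,-0.4,-3,149,50],
    [0,0,0,-0.4,-3,149,50],
    [0,0,0,-0.4,-3,149,50],
    [0,0,0,-0.4,-3,149,50],
    [0,0,0,-0.4,-3,149,50],
  ],
)

```text
time_s: 19.73
ee_pos: [0.4588, 0.145, 0.0192]
ee_rot: [0.707, 0.707, 0.0, 0.0]
wrist_force: [-0.6, -1.8, 5.9]
width: 0.0591
```

```bash
python3 -c "
from h import *
for i in range(2): to(.5195,-.3292,.18);get_image('top')"
```

```text
turn [ 0.001 -0.     0.   ] shift [-474.2   60.8 -160.8] | pos [0.4588 0.145  0.0192] t 19.725 w 0.0591 f [-0.6 -1.8  5.9]
turn [ 0.001 -0.     0.   ] shift [-474.2   60.8 -160.8] | pos [0.4588 0.145  0.0192] t 19.775 w 0.0594 f [-0.3 -1.2  5.5]
```

Request:
send_rows(
  moves=[
    [0,0,0,0,0,-50,50],
    [0,0,0,0,0,-105,50],
    [0,0,0,-10,0,-160,50],
    [0,0,0,-40,5,-186,50],
    [0,0,0,-90,12,-186,50],
    [0,0,0,-140,18,-186,50],
    [0,0,0,-190,25,-186,50],
    [0,0,0,-240,31,-186,50],
    [0,0,0,-290,37,-186,50],
    [0,0,0,-340,44,-186,50],
    [0,0,0,-380,49,-186,50],
    [0,0,0,-410,53,-186,50],
  ],
)

```text
time_s: 21.32
ee_pos: [0.511, -0.2664, 0.2033]
ee_rot: [0.708, 0.706, -0.0, -0.001]
wrist_force: [0.5, 0.2, -1.9]
width: 0.0597
```

```bash
python3 -c "
from h import *
for i in range(2): to(.5195,-.3292,.178);get_image('top')"
```

```text
turn [-0.002 -0.001 -0.002] shift [-62.8   8.7  25.2] | pos [ 0.511  -0.2664  0.2033] t 21.325 w 0.0597 f [ 0.5  0.2 -1.9]
turn [-0.001  0.001 -0.003] shift [-60.2   8.2  25.2] | pos [ 0.5116 -0.269   0.2031] t 21.375 w 0.0592 f [ 2.4 -2.9 -1.9]
```

Request:
send_rows(
  moves=[
    [0,0,0,-30,4,0,50],
    [0,0,0,-55,7,0,50],
    [0,0,0,-64,8,10,50],
    [0,0,0,-64,8,22,50],
    [0,0,0,-64,8,25,50],
    [0,0,0,-64,8,25,50],
    [0,0,0,-64,8,25,50],
  ],
)

```text
time_s: 22.3
ee_pos: [0.5198, -0.3287, 0.1801]
ee_rot: [0.707, 0.707, 0.0, 0.0]
wrist_force: [-0.1, -0.2, -1.9]
width: 0.0596
```

```bash
python3 -c "
from h import *
for i in range(3): to(.5195,-.3292,.1632);get_image('wrist')
im=get_image('scene')[140:280,100:320];cv2.imwrite('pics/s10.png',cv2.resize(im,None,fx=3.5,fy=3.5)[:,:,::-1])"
```

```text
turn [0.001 0.    0.001] shift [-0.5 -0.3 16.9] | pos [ 0.5198 -0.3287  0.1801] t 22.3 w 0.0596 f [-0.1 -0.2 -1.9]
turn [0.001 0.    0.   ] shift [-0.4 -0.4 17. ] | pos [ 0.5198 -0.3288  0.1802] t 22.35 w 0.0594 f [-0.1  0.6 -1.8]
turn [0.001 0.    0.   ] shift [-0.3 -0.3 16.9] | pos [ 0.5198 -0.3289  0.1801] t 22.4 w 0.0594 f [ 0.1  0.4 -2.5]
```

View pics/s10.png

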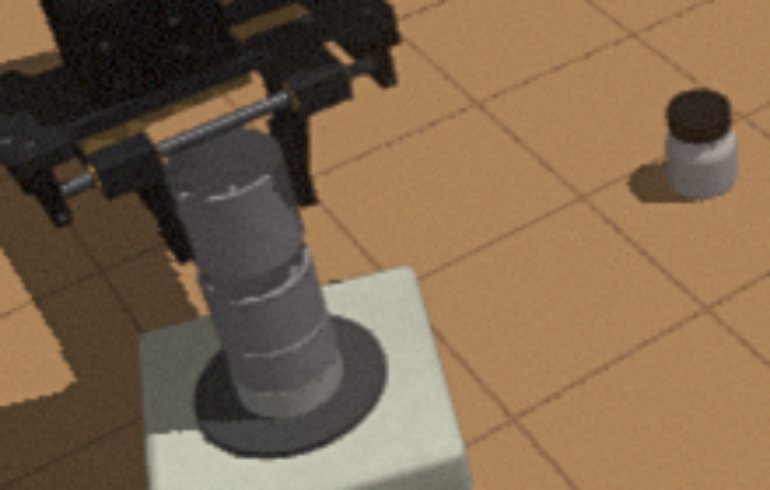

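Request:
send_rows(
  moves=[
    [0,0,0,-0.3,-0.3,4,50],
    [0,0,0,-0.3,-0.3,8,50],
    [0,0,0,-0.3,-0.3,11,50],
    [0,0,0,-0.3,-0.3,14,50],
    [0,0,0,-0.3,-0.3,16.5,50],
    [0,0,0,-0.3,-0.3,16.5,50],
  ],
)

```text
time_s: 23.25
ee_pos: [0.5193, -0.3294, 0.1633]
ee_rot: [0.707, 0.707, 0.0, 0.0]
wrist_force: [0.6, 0.2, -0.6]
width: 0.0595
```

Request:
send_rows(
  moves=[
    [0,0,0,0,0,1,50],
    [0,0,0,0,0,2,50],
    [0,0,0,0,0,2,50],
  ],
)

```text
time_s: 23.62
ee_pos: [0.5194, -0.3294, 0.1632]
ee_rot: [0.707, 0.707, 0.0, 0.001]
wrist_force: [-2.6, 2.1, 6.7]
width: 0.0596
```

Seated at the predicted height. Release, rise and look.

Request:
send_rows(
  moves=[
    [0,0,0,0,0,-1.5,50],
    [0,0,0,0,0,-1.5,75],
    [0,0,0,0,0,-1.5,87],
    [0,0,0,0,0,-1.5,87],
    [0,0,0,0,0,-30,87],
    [0,0,0,0,0,-80,87],
    [0,0,0,0,0,-140,87],
    [0,0,0,0,0,-146,87],
    [0,0,0,0,0,-146,87],
  ],
)

```text
time_s: 24.75
ee_pos: [0.5192, -0.3292, 0.3071]
ee_rot: [0.707, 0.707, 0.0, 0.0]
wrist_force: [-0.2, -0.1, -0.8]
width: 0.0872
```

```bash
python3 -c "
from h import *
fit('coarse_sieve_center','pics/w11.png',(.5195,-.3292),.144)
to(.635,.003,.145)
im=get_image('scene')[140:280,100:320];cv2.imwrite('pics/s11.png',cv2.resize(im,None,fx=3.5,fy=3.5)[:,:,::-1])"
```

```text
coarse_sieve_center p 0.72 fit [ 0.5177 -0.3283] iou 0.845
turn [-0.003 -0.002 -0.   ] shift [331.7 116.8 160.4] | pos [ 0.5186 -0.3289  0.3052] t 24.85 w 0.0872 f [-0.4  0.9 -0.4]
```

View pics/w11.png

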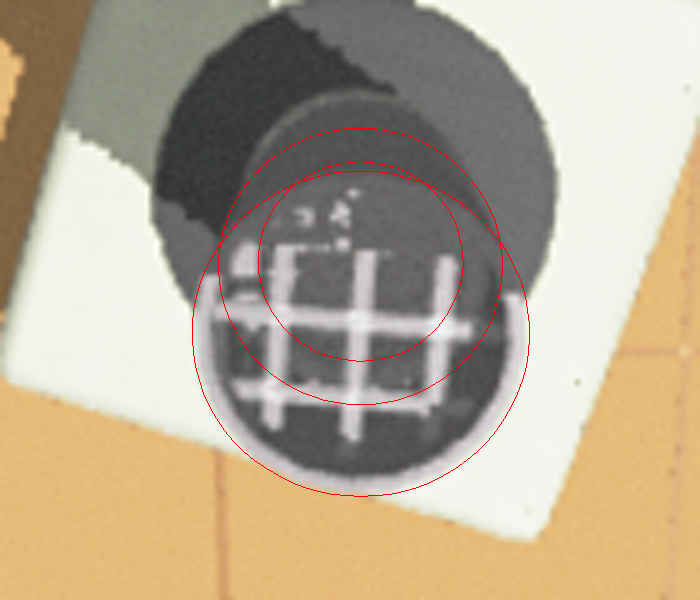

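View pics/s11.png

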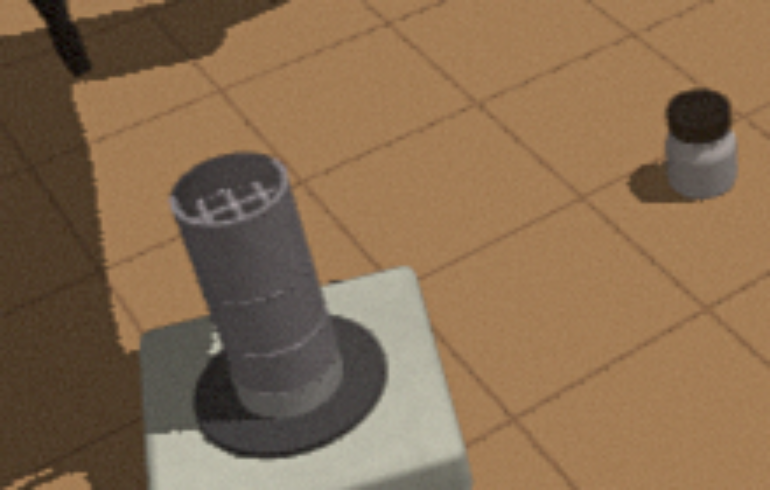

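Request:
send_rows(
  moves=[
    [0,0,0,45,16,0,87],
    [0,0,0,90,32,0,87],
    [0,0,0,135,48,20,87],
    [0,0,0,180,64,50,87],
    [0,0,0,225,80,80,87],
    [0,0,0,270,96,110,87],
    [0,0,0,310,110,140,87],
    [0,0,0,331,116,165,87],
    [0,0,0,331,116,170,87],
    [0,0,0,331,116,170,87],
    [0,0,0,331,116,170,87],
  ],
)

```text
time_s: 26.28
ee_pos: [0.6356, 0.0007, 0.138]
ee_rot: [0.708, 0.707, 0.001, 0.001]
wrist_force: [-0.7, 0.1, 0.8]
width: 0.0872
```

```bash
python3 -c "
from h import *
B['lid_center']=[(0,.022),(.006,.03),(.012,.03),(.012,.01),(.034,.01)]
b=fit('lid_center','pics/w12.png',(.635,.003))
for i in range(2): to(b[0],b[1],.0145);get_image('top')
cv2.imwrite('pics/w12b.png',get_image('wrist')[:,:,::-1])"
```

```text
lid_center p 0.88 fit [0.6337 0.0046] iou 0.951
turn [ 0.002 -0.    -0.001] shift [  3.8  -2.2 123.7] | pos [0.6356 0.0008 0.1382] t 26.375 w 0.0866 f [-0.9 -0.6  0.4]
turn [ 0.002 -0.    -0.001] shift [  3.7  -2.1 123.6] | pos [0.6356 0.0009 0.1381] t 26.425 w 0.0871 f [ 0.5 -0.2 -0.3]
```

View pics/w12.png

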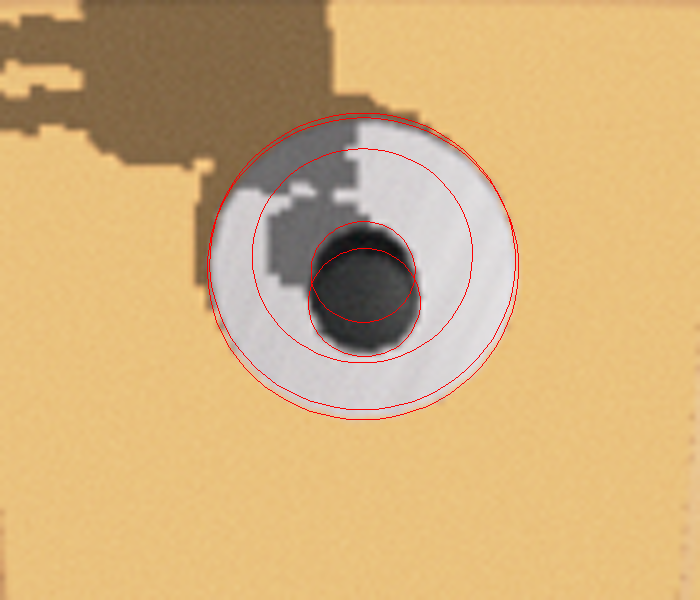

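View pics/w12b.png

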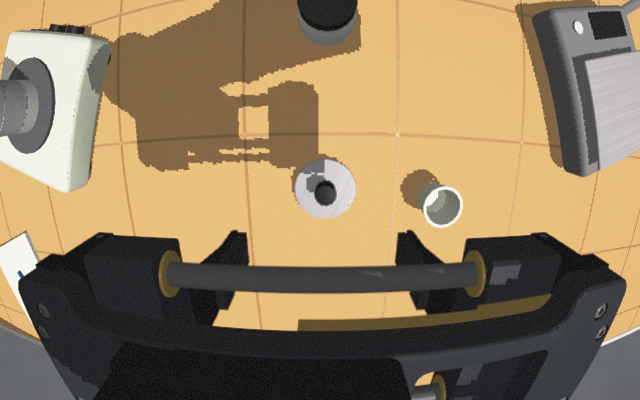

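Request:
send_rows(
  moves=[
    [0,0,0,3.7,-2.1,40,60],
    [0,0,0,3.7,-2.1,80,60],
    [0,0,0,3.7,-2.1,105,50],
    [0,0,0,3.7,-2.1,118,50],
    [0,0,0,3.7,-2.1,122.5,50],
    [0,0,0,3.7,-2.1,122.5,50],
    [0,0,0,3.7,-2.1,122.5,50],
  ],
)

```text
time_s: 27.4
ee_pos: [0.634, 0.0055, 0.0158]
ee_rot: [0.707, 0.707, 0.001, 0.001]
wrist_force: [0.1, -0.3, -0.8]
width: 0.0498
```

Request:
send_rows(
  moves=[
    [0,0,0,0,0,0,25],
    [0,0,0,0,0,0,15],
    [0,0,0,0,0,0,15],
    [0,0,0,0,0,0,15],
    [0,0,0,0,0,0,15],
  ],
)

```text
time_s: 28.02
ee_pos: [0.6331, 0.0052, 0.0146]
ee_rot: [0.707, 0.707, -0.0, 0.0]
wrist_force: [-0.2, 0.0, 0.0]
width: 0.0192
```

```bash
python3 -c "
from h import *
for i in range(2): to(.519,-.3292,.20);get_image('top')"
```

```text
turn [-0.  0. -0.] shift [-334.5 -114.1 -185.3] | pos [0.6331 0.0052 0.0146] t 28.025 w 0.0192 f [-0.2  0.   0. ]
turn [-0.  0. -0.] shift [-334.5 -114.1 -185.3] | pos [0.6331 0.0052 0.0146] t 28.075 w 0.0191 f [-0.3 -0.5  0.1]
```

Request:
send_rows(
  moves=[
    [0,0,0,0,0,-30,15],
    [0,0,0,0,0,-80,15],
    [0,0,0,0,0,-130,15],
    [0,0,0,0,0,-180,15],
    [0,0,0,-20,-7,-225,15],
    [0,0,0,-60,-20,-235,15],
    [0,0,0,-105,-36,-235,15],
    [0,0,0,-150,-51,-235,15],
    [0,0,0,-195,-67,-235,15],
    [0,0,0,-235,-80,-235,15],
    [0,0,0,-260,-89,-235,15],
    [0,0,0,-260,-89,-235,15],
  ],
)

```text
time_s: 29.62
ee_pos: [0.5431, -0.256, 0.2489]
ee_rot: [0.708, 0.706, -0.0, -0.001]
wrist_force: [-0.5, 0.3, -2.0]
width: 0.019
```

Request:
send_rows(
  moves=[
    [0,0,0,-35,-12,0,15],
    [0,0,0,-60,-20,0,15],
    [0,0,0,-74,-25,5,15],
    [0,0,0,-74,-25,15,15],
    [0,0,0,-74,-25,20,15],
    [0,0,0,-74,-25,20,15],
    [0,0,0,-74,-25,20,15],
  ],
)

```text
time_s: 30.5
ee_pos: [0.5195, -0.3282, 0.2298]
ee_rot: [0.707, 0.707, 0.0, 0.0]
wrist_force: [0.1, 0.4, -1.5]
width: 0.0191
```

```bash
python3 -c "
from h import *
for i in range(3): to(.519,-.3292,.2126);get_image('wrist')
im=get_image('scene')[120:260,100:320];cv2.imwrite('pics/s12.png',cv2.resize(im,None,fx=3.5,fy=3.5)[:,:,::-1])
cv2.imwrite('pics/w13.png',get_image('wrist')[:,:,::-1])"
```

```text
turn [0.    0.    0.001] shift [-1.  -0.5 17.2] | pos [ 0.5195 -0.3282  0.2298] t 30.5 w 0.0191 f [ 0.1  0.4 -1.5]
turn [0.001 0.    0.001] shift [-0.9 -0.5 17.3] | pos [ 0.5195 -0.3283  0.2299] t 30.55 w 0.0192 f [-0.4  0.3 -1. ]
turn [0.001 0.    0.   ] shift [-0.8 -0.4 17.4] | pos [ 0.5194 -0.3284  0.23  ] t 30.6 w 0.0193 f [ 0.5  0.5 -1.4]
```

View pics/s12.png

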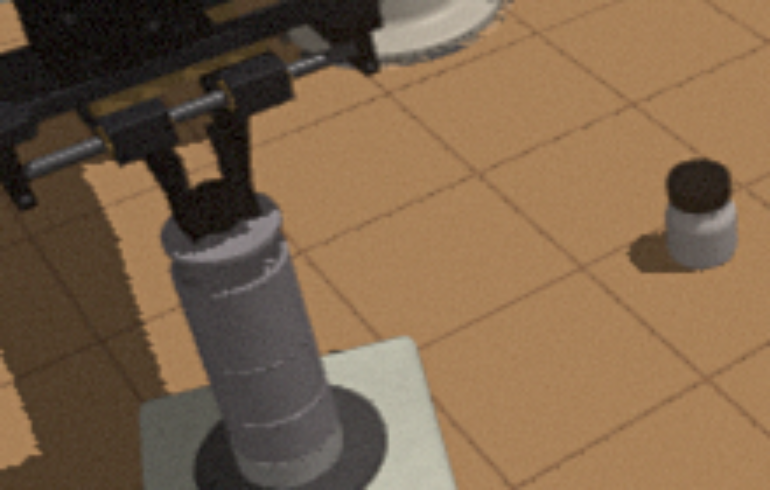

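View pics/w13.png

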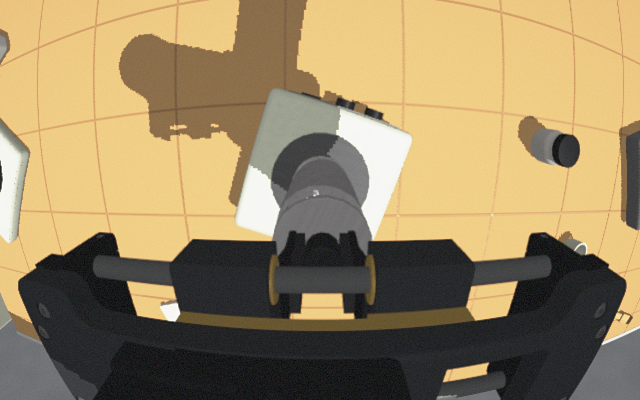

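Request:
send_rows(
  moves=[
    [0,0,0,-0.8,-0.4,4,15],
    [0,0,0,-0.8,-0.4,8,15],
    [0,0,0,-0.8,-0.4,11,15],
    [0,0,0,-0.8,-0.4,14,15],
    [0,0,0,-0.8,-0.4,16.5,15],
    [0,0,0,-0.8,-0.4,16.5,15],
  ],
)

```text
time_s: 31.5
ee_pos: [0.5187, -0.3294, 0.2129]
ee_rot: [0.707, 0.707, -0.0, -0.0]
wrist_force: [-0.1, 0.2, -1.0]
width: 0.0192
```

Request:
send_rows(
  moves=[
    [0,0,0,0,0,1,15],
    [0,0,0,0,0,2,15],
    [0,0,0,0,0,2,15],
  ],
)

```text
time_s: 31.88
ee_pos: [0.519, -0.3297, 0.2125]
ee_rot: [0.707, 0.707, 0.0, 0.001]
wrist_force: [-0.6, 0.0, 5.6]
width: 0.0191
```

Request:
send_rows(
  moves=[
    [0,0,0,0,0,-1.5,15],
    [0,0,0,0,0,-1.5,35],
    [0,0,0,0,0,-1.5,50],
    [0,0,0,0,0,-1.5,50],
    [0,0,0,0,0,-30,50],
    [0,0,0,0,0,-80,50],
    [0,0,0,0,0,-120,50],
    [0,0,0,0,0,-120,50],
    [0,0,0,0,0,-120,50],
  ],
)

```text
time_s: 33.0
ee_pos: [0.5184, -0.3291, 0.3302]
ee_rot: [0.707, 0.707, 0.0, -0.001]
wrist_force: [0.6, 0.2, -0.8]
width: 0.05
```

```bash
python3 -c "
from h import *
B['lid_center']=[(0,.022),(.006,.03),(.012,.03),(.012,.01),(.034,.01)]
b=fit('lid_center','pics/w14.png',(.519,-.3292),.198)
im=get_image('scene')[120:260,100:320];cv2.imwrite('pics/s13.png',cv2.resize(im,None,fx=3.5,fy=3.5)[:,:,::-1])
cv2.imwrite('pics/t13.png',get_image('top')[:,:,::-1])"
```

```text
lid_center p 0.68 fit [ 0.5192 -0.3285] iou 0.938
```

View pics/s13.png

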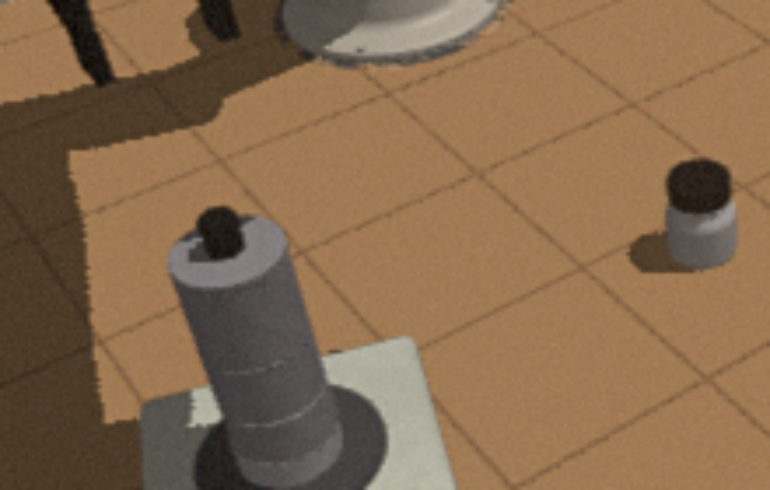

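View pics/w14.png

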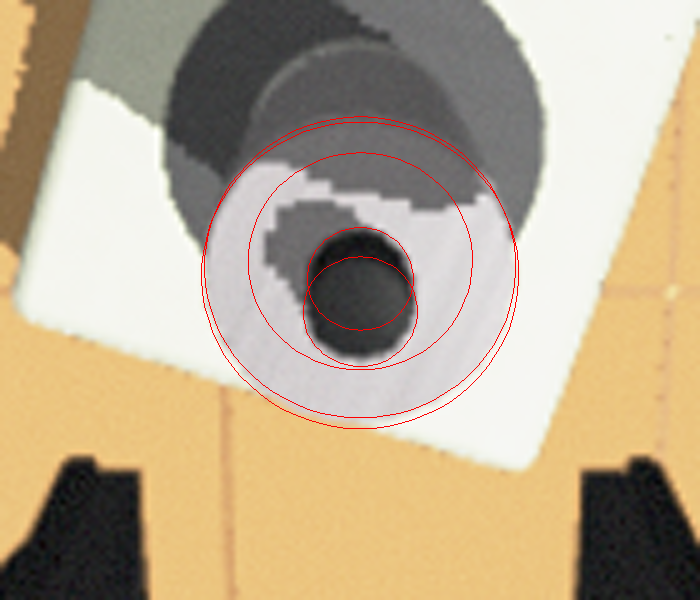

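View pics/t13.png

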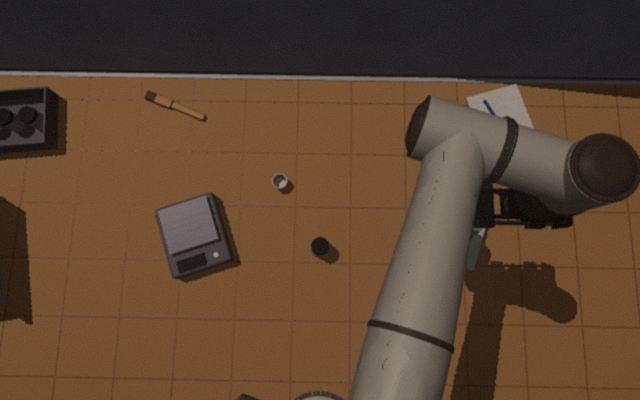

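The scene view shows the lid flush on the stack at (230,250), with the edges continuous. The top view shows the jar (320,247) and crucible (280,182) unmoved. The gripper is about 98 mm above the lid's knob.

```bash
python3 -c "
from bench import arm
print(arm.job_done())"
```

```text
the job is handed in; nothing more can be done
None
```

I built the sieve stack on the shaker in the order asked: pan, fine sieve, coarse sieve, then the lid. I handed the job in at about 33 s of the 112 s allowed.

**Seating:** each part went in with about 6–8 N of downward contact. It stopped within about 0.2 mm of the height expected for fully home. The highest wrist force I read was about 8 N, at the end of the pan move.

**Last checks:** the final scene and wrist pictures show the stack upright with flush joints and a level lid. The wrist fit puts the lid at (0.519, -0.3285), against (0.520, -0.329) for the collar. The gripper is open and about 98 mm above the lid's knob. In the top picture the jar and crucible are where they started, but in that view the arm hides the stack.

**Disagreements:**
- The outline match was weaker for the fine and coarse sieves once they were stacked (about 0.85, against 0.94–0.97 for most other fits). The fits drifted 1–2 mm, perhaps because the outline took in the part below. I judged their seating from the stop height and the pictures.
- The fixed cameras and the wrist camera differed by up to about 5 mm on the pan's starting position. I used the wrist camera for both picking and placing.

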